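Hang a headset hanger on a keyhole stud

ROBOT

A 6-joint arm with a two-finger parallel gripper is mounted at the origin on the work surface; the furniture and walls round the work are solid. World frame = base frame: x ahead of the robot, y to its left, z up, the work surface at z = 0. Lengths are in m, angles in rad, forces in N, time in s.
With the tool pointing down it reaches from about 0.35 to 0.775 m from the base axis. Payload 7.3 kg.
Tool frame: the origin (TCP) lies at the very end of the fingers, on their centre line; the grasp point (between the pads) lies manip.pinch_z behind it (manip.pinch_z is the distance from the TCP to the grasp point, in m); z points along the fingers, y is the line along which they close (so a half turn about z gives the same grasp; the last joint's range is limited). The gripper opens to 92 mm and grips with 3 to 60 N. Pads are 19 mm wide; open, the fingers measure 130 mm over their backs; the gripper's body (75 mm by 190 mm) begins 47 mm behind the grasp point.
Start: joints at [1.123, 0.342, 1.524, -0, 1.275, -0.146], TCP at [0.156, 0.501, 0.227] pointing down, gripper open.
Joint ranges: [-2.53, 2.53], [-0.77, 2.02], [0.04, 2.7], [-1, 4.14], [0.28, 2.66], [-3.11, 3.11]. Speed limits (rad/s): [2.57, 2.57, 3.14, 3.14, 3.14, 3.14].

INTERFACE

Orientations are given as a unit quaternion [x, y, z, w].
In Python, from plant import manip, cams, order gives the robot as it stands.
- The arm moves only by the tool move_arm, never from a script. Its argument "targets" is a list of rows, each a list of 4 numbers: the shift along the tool's x, y, z in m, then the turn about the tool's z in degrees. A call has 1 to 5 rows; each row is the pose to reach, as a shift and turn from the pose commanded when the call began, along the tool's axes at that moment; what a row does not reach only later rows make up. A row lasts 1/8 s, in which the tool goes at most 62.5 mm and 10.7 degrees, less where a joint would pass 70% of its speed; a pose out of reach is approached as far as the arm can. A call with a gripper value outside its range is refused whole. "hand" is the opening, from -1 (shut) to 1 (fully open), set as the call begins (left out, the last holds). The fingers move at their own pace and stop on an object; "newtons" is the grip in N (left out, the last holds). Time passes only in rows, so rows that repeat a pose let the fingers close. It gives the time, the measured TCP pose, the force, the opening and the grip force at its end, in the units of the state.
- manip.get_obs(): the state, without advancing time (a new reading comes with each control period).
- cams.get_image(name): name is "scene" or "top"; returns (picture, depth): 480x640x3 uint8, red, green, blue; 480x640 float32, m along the optical axis (not along the pixel's ray), 0 where there is no reading.
- cams.camera_params(name): a dict with "mtx" (3x3 intrinsics, pixels), "extrinsics" (4x4, takes a point from world to camera coordinates). Camera axes: x right, y up, looking along -z (the intrinsics and any distortion apply to the point x, -y, -z); pixel columns grow to the right and rows downward; lengths in m; the calibration is good to about 2 mm. A picture is of the moment at which its call begins. camera_params takes no time and is no camera call.
- order.finish_job(): hands the job in; it is judged then, once.
The state is a dict: "time": time; "q": joint angles; "joint_velocities": joint speeds; "effort": joint torques, N m; "tcp_pos": TCP position; "ee_rot": TCP orientation; "force": force on the tool from outside, world axes, zero at the start; "ft_torque": the same for the moment, N m; "finger_gap": finger opening in m; "grip_force": force on a finger pad.
Only numpy, scipy, OpenCV 4.12 (cv2) and the standard library are available. Lean on these libraries where they do the work, as an engineer would, in place of code of your own. Each camera call takes 0.05 s, during which the arm holds its last target. There are 200 camera calls.

TASK

Put the blue headset hanger up on the white stand: slip its keyhole over the brass stud head until the plate lies flat on the board, then slide it straight down until the stud is at the very top of the slot, and leave it hanging there upright. Feel your way gently, never pressing the hanger on the stand or stud with more than 25 N, and leave the other things on the desk where they are.

Things in the scene. Friction and masses are not known exactly. Their poses are not given: they have to be found in the camera images.
- stand: Fixed stand: steel base (115 deep, 150 wide, 12 mm high, front edge 65 mm before the board's face) with an upright white board 140 wide, 16 thick, top 152 mm above the desk. Origin: on the desk under the middle of the board's front face, which is the plane x = 0; +x into the board (away from the robot), +y to the robot's left along it, z up. Hanger on stand or stud: never above 25 N.
- track (a point): Middle of the black horizontal track on the board's face, 135 mm above the desk; axes as the stand's. One stud is clamped firmly in the track, up to 14 mm to either side (y) of this point, at its height; where exactly is not measured and must be seen or felt. It stands out along -x: shank 6 mm thick, round brass head 14 mm in diameter, its underside 7.5 and its front 11.5 mm from the face.
- dot (a point): Red dot painted on the board's face at the height of the stud's axis, 45 mm to the left (+y) of the track's middle; the stud is therefore 31 to 59 mm to its right (-y). Axes as the stand's.
- hanger: Loose blue headset hanger, 0.18 to 0.35 kg, standing upright on its foot tray (reaching 63 mm forward, 84 wide, 12 high): upright plate 84 wide, 103 high, 5 mm thick with a keyhole, and an arm. Origin: middle of the lower edge of the plate's back face, on the underside. +x points out of the back (the arm runs to -x), y across the plate, z up.
- grip (a point): Grasp point of the hanger: centre of its arm, half-way up, 50 mm above the underside and 55 mm in front of the plate's back face. The arm is a level bar 14 mm wide (y) and 14 high, from the plate to 96 mm in front of the back face; its last 10 mm turn up and reach 10 mm above it. Axes as the hanger's.
- keyhole (a point): Centre of the wide part of the keyhole, on the back face of the plate: 55 mm behind (+x) and 20 mm above the grasp point. The wide part is 18 mm wide and 20 high with 4 mm corners at 45 degrees, and goes right through the plate. Above it the narrow slot begins. Axes as the hanger's.
- slot_seat (a point): Where the stud's axis lies when the hanger is fully home: in the narrow slot (9 mm wide), 18 mm above the wide part's centre and 3 mm below the slot's closed top, on the back face. Axes as the hanger's.
- mug: Bystander, to be left where it is: speckled white mug, 85 x 118 x 102 mm high. Origin: centre of its underside.
- card_tin: Bystander, to be left where it is: dark teal tin box, 84 x 116 x 43 mm high. Origin: centre of its underside.
- marker_teal: Bystander, to be left where it is: teal marker pen lying flat, 17 x 124 x 17 mm. Origin: centre of its underside.

How it is judged:
By the outcome, as a careful person would: the job done as asked, in the order asked, and still so for the second after the job is handed in, with the robot touching nothing.
It also fails if it takes over 72 s, if anything falls off the work surface, if the arm or the gripper's body presses on something with over 40 N, if the wrist force passes 120 N, or if a joint passes its speed limit or range.

## Working session

There is one attempt and no reset: what is moved stays moved. The work goes in short steps, Python scripts to look and compute and a tool call to move; the robot and the scene stay as the last step left them, time stands still between calls to the robot, and variables do not carry over. Pictures are saved under pics/ and viewed, at most 10 in all, crops included, and the job is handed in when it is done.

Besides the shell and the picture viewer there is one more tool, called after "Emit:" as name([rows], argument=value, ...), one row to a line, values as JSON. move_arm: Moves the arm, as the interface text tells. Its arguments: {"type":"object","properties":{"targets":{"type":"array"},"hand":{"type":"number"},"newtons":{"type":"number"}},"required":["targets"]}

```bash
mkdir -p pics; ls; python3 - <<'E'
from plant import manip,cams
import cv2,numpy as np
print(manip.pinch_z, manip.get_obs())
for n in("scene","top"):
    p,d=cams.get_image(n); cv2.imwrite(f"pics/{n}0.png",p[:,:,::-1]); np.save(f"pics/{n}0.npy",d)
    c=cams.camera_params(n); print(n,c)
E
```

```text
pics
0.0188 {'time': 0.0, 'q': array([ 1.12298264e+00,  3.42742973e-01,  1.52499598e+00, -2.12783820e-05,
        1.27537133e+00, -1.45987458e-01]), 'joint_velocities': array([ 0.0003439 ,  0.00096206, -0.00016775,  0.00108473, -0.00103011,
       -0.0022806 ]), 'effort': array([ 7.98252240e-04, -4.31248248e+01, -2.44223696e+01,  7.17568165e-02,
        5.58746082e-02, -8.15874114e-05]), 'tcp_pos': array([0.15587183, 0.5009188 , 0.22604178]), 'ee_rot': array([ 1.50337818e-01,  9.88634394e-01, -7.28589389e-04, -2.12265655e-04]), 'force': array([ 0.11403261, -0.1515069 ,  0.01760838]), 'ft_torque': array([0.02295275, 0.00204426, 0.02193771]), 'grip_force': 0.0, 'finger_gap': 0.09171467601261377}
scene {'mtx': array([[525.39519247,   0.        , 322.78512994],
       [  0.        , 525.39519247, 238.72520109],
       [  0.        ,   0.        ,   1.        ]]), 'extrinsics': array([[ 0.86858401, -0.49525941,  0.01673139, -0.58651726],
       [ 0.2204389 ,  0.41640331,  0.88205157, -0.16280754],
       [-0.44381135, -0.76244764,  0.47085569, -1.1188404 ],
       [ 0.        ,  0.        ,  0.        ,  1.        ]])}
top {'mtx': array([[503.24235958,   0.        , 324.18076004],
       [  0.        , 503.24235958, 238.92077963],
       [  0.        ,   0.        ,   1.        ]]), 'extrinsics': array([[ 0.01788927, -0.9998282 ,  0.00485326, -0.13656999],
       [ 0.99104412,  0.01837413,  0.1322647 , -0.61440741],
       [-0.13233115,  0.00244368,  0.99120255, -1.03816413],
       [ 0.        ,  0.        ,  0.        ,  1.        ]])}
```

View pics/scene0.png

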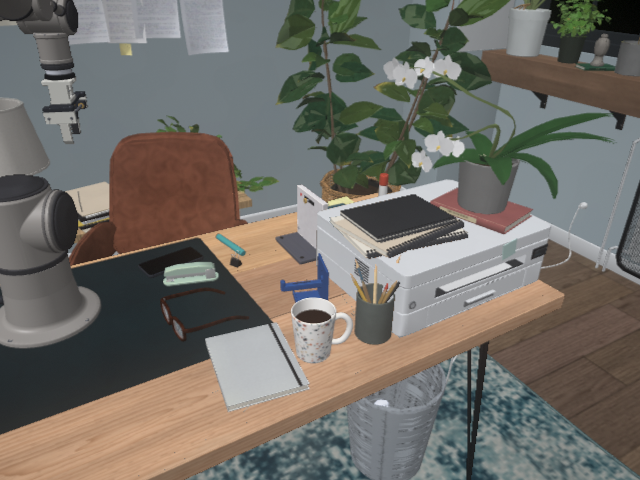

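View pics/top0.png

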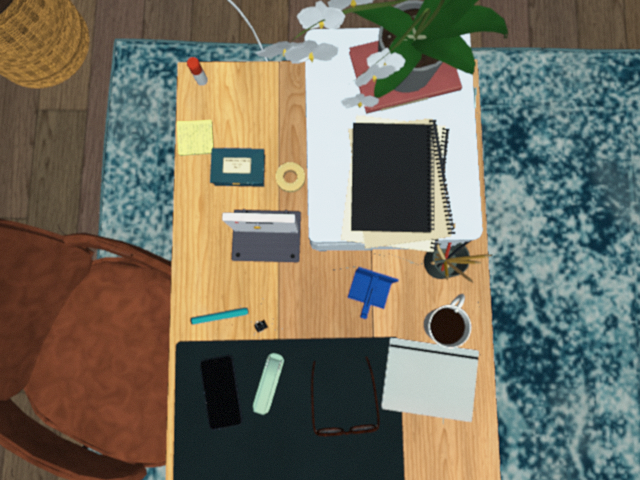

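The scene shows the stand at about (310,215) and the hanger at (310,285). From above, the stand is at (265,235) and the hanger at (372,290). I'll enlarge both.

```bash
cat > h.py <<'E'
import numpy as np,cv2
from plant import manip,cams
def world(n,d,uv,z=None):
    """pixels -> world, by depth or by a known height z"""
    c=cams.camera_params(n);K=c["mtx"];E=c["extrinsics"];R,t=E[:3,:3],E[:3,3]
    uv=np.atleast_2d(uv).astype(float)
    r=np.c_[(uv[:,0]-K[0,2])/K[0,0],-(uv[:,1]-K[1,2])/K[1,1],-np.ones(len(uv))]
    o=-R.T@t; w=r@R
    s=d[uv[:,1].round().astype(int),uv[:,0].round().astype(int)] if z is None else (z-o[2])/w[:,2]
    return o+w*s[:,None]
def crop(src,out,x0,y0,x1,y1,k):
    cv2.imwrite(out,cv2.resize(cv2.imread(src)[y0:y1,x0:x1],None,fx=k,fy=k,interpolation=cv2.INTER_CUBIC))
E
python3 - <<'E'
from h import *
crop("pics/top0.png","pics/t1.png",215,195,405,330,4)
crop("pics/scene0.png","pics/s1.png",265,175,365,315,4)
n="top";p=cv2.imread("pics/top0.png");d=np.load("pics/top0.npy")
v,u=np.mgrid[195:330,215:405];uv=np.c_[u.ravel(),v.ravel()];P=world(n,d,uv);C=p[uv[:,1],uv[:,0]].astype(int)
b=(C[:,0]>C[:,2]+60)&(C[:,0]>C[:,1]+40)
B=P[b];print("blue",len(B),B.min(0),B.max(0))
for lo,hi in((.0,.025),(.04,.065),(.085,.12)):
    q=B[(B[:,2]>lo)&(B[:,2]<hi)]; r=cv2.minAreaRect((q[:,:2]*1000).astype(np.float32)); print(lo,len(q),q[:,2].mean(),r,cv2.boxPoints(r).round(1).tolist())
w=(P[:,2]>.14)&(P[:,2]<.17)&(C.min(1)>150)&(uv[:,0]<305);q=P[w];r=cv2.minAreaRect((q[:,:2]*1000).astype(np.float32));print("board",len(q),q[:,2].mean(),r,cv2.boxPoints(r).round(1).tolist())
E
```

```text
blue 1280 [ 0.45137948 -0.27255102  0.00085719] [ 0.55128113 -0.12272039  1.11095815]
0.0 811 0.007079402229301337 ((511.3688049316406, -225.886962890625), (81.04285430908203, 58.163726806640625), 73.67938995361328) [[472.1000061035156, -256.6000061035156], [527.9000244140625, -272.8999938964844], [550.7000122070312, -195.1999969482422], [494.79998779296875, -178.8000030517578]]
0.04 304 0.05686556259675022 ((515.4498901367188, -213.6353302001953), (72.10162353515625, 90.65860748291016), 51.35308837890625) [[457.5, -213.5], [528.2999877929688, -270.1000061035156], [573.4000244140625, -213.8000030517578], [502.6000061035156, -157.1999969482422]]
0.085 82 0.10012354300527403 ((540.1307983398438, -234.37582397460938), (79.85511016845703, 2.981994390487671), 73.3497543334961) [[527.2999877929688, -272.20001220703125], [530.0999755859375, -273.1000061035156], [553.0, -196.5], [550.0999755859375, -195.6999969482422]]
board 621 0.15136240253748276 ((642.63525390625, 2.9516448974609375), (138.25450134277344, 16.035409927368164), 89.2897720336914) [[633.7999877929688, -66.0999984741211], [649.7999877929688, -66.30000305175781], [651.5, 72.0], [635.5, 72.19999694824219]]
```

View pics/t1.png

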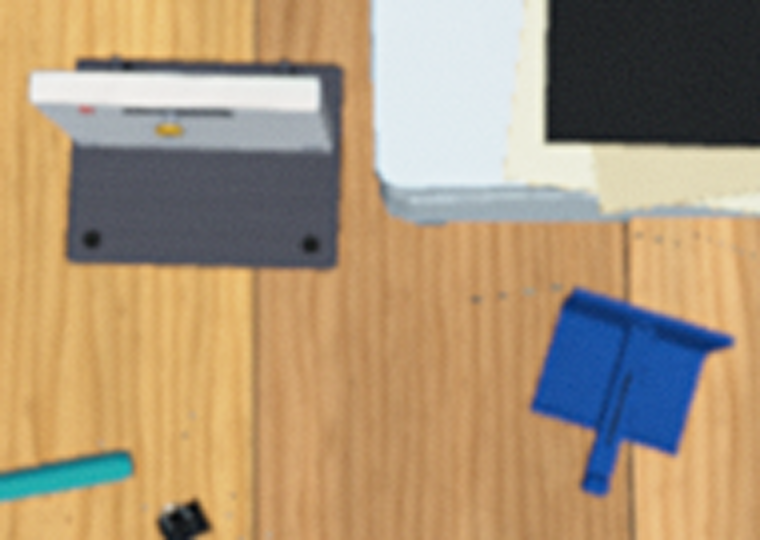

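View pics/s1.png

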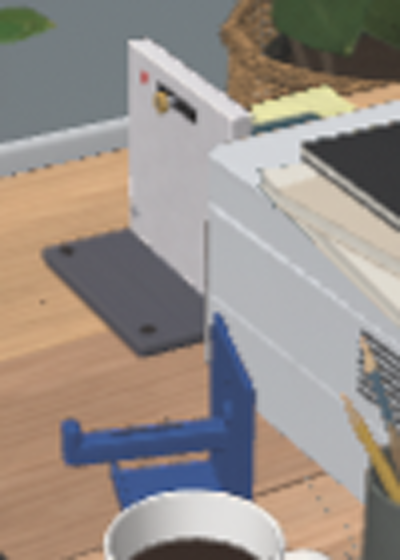

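```bash
python3 - <<'E'
from h import *
np.set_printoptions(precision=4,suppress=True)
dt=np.load("pics/top0.npy");ds=np.load("pics/scene0.npy")
f=lambda c,x0,y0:[(x0+(a+.5)/4-.5,y0+(b+.5)/4-.5) for a,b in c]
tp=f([(87,110),(169,129),(122,112),(232,112)],215,195)
sp=f([(144,77),(161,102),(157,88),(195,117)],265,175)
print("top dot,stud,trackL,R: depth",world("top",dt,tp),"z=.135",world("top",dt,tp,.135),sep="\n")
print("scene depth",world("scene",ds,sp),"z=.135",world("scene",ds,sp,.135),sep="\n")
# obstacles
v,u=np.mgrid[100:360,215:480];P=world("top",dt,np.c_[u.ravel(),v.ravel()]).reshape(*u.shape,3)
q=P[(u>305)&(v<255)&(u<350)&(v>180)]; q=q[q[:,2]>.05]; print("printer-left zmax,ymax,xmin",np.percentile(q[:,2],[5,50,99]),q[:,1].max(),q[:,0].min())
q=P[(u>420)&(v>300)&(v<355)]; q=q[(q[:,2]>.09)&(q[:,2]<.13)]; print("mug",q.min(0),q.max(0))
q=P[(u>420)&(v<285)&(v>235)]; q=q[(q[:,2]>.05)&(q[:,2]<.3)]; print("pens",q.min(0),q.max(0))
v,u=np.mgrid[195:340,270:330];S=world("scene",ds,np.c_[u.ravel(),v.ravel()]);C=cv2.imread("pics/scene0.png")[v.ravel(),u.ravel()].astype(int)
m=(C.min(1)>140)&(S[:,0]>.62)&(S[:,0]<.65)&(S[:,2]>.02)&(S[:,2]<.15)&(S[:,1]>-.07)&(S[:,1]<.08)
A=S[m];k=np.linalg.lstsq(np.c_[A[:,1],A[:,2],np.ones(len(A))],A[:,0],rcond=None)[0];print("face x = y,z,1 coef",k,len(A),A.min(0),A.max(0))
b=(C[:,0]>C[:,2]+50)&(C[:,0]>C[:,1]+30)&(S[:,2]>.062)&(S[:,2]<.11)&(S[:,0]>.5)
B=S[b];k=np.linalg.lstsq(np.c_[B[:,1],np.ones(len(B))],B[:,0],rcond=None)[0];print("plate",k,len(B),B.min(0),B.max(0))
E
```

```text
top dot,stud,trackL,R: depth
[[ 0.6345  0.0481  0.1338]
 [ 0.6244  0.0062  0.1433]
 [ 0.636   0.0329  0.1207]
 [ 0.6363 -0.0223  0.1252]]
z=.135
[[ 0.6343  0.0479  0.135 ]
 [ 0.6256  0.0073  0.135 ]
 [ 0.6337  0.0307  0.135 ]
 [ 0.6347 -0.0233  0.135 ]]
scene depth
[[ 0.6321  0.0455  0.1376]
 [ 0.622   0.0029  0.1387]
 [ 0.634   0.031   0.1351]
 [ 0.635  -0.0183  0.134 ]]
z=.135
[[ 0.6349  0.051   0.135 ]
 [ 0.6259  0.0103  0.135 ]
 [ 0.634   0.0312  0.135 ]
 [ 0.6339 -0.0201  0.135 ]]
printer-left zmax,ymax,xmin [0.1173 0.152  0.1661] -0.09135024131917156 0.4739665337749199
mug [ 0.3981 -0.4198  0.09  ] [ 0.4892 -0.3345  0.1079]
pens [ 0.5241 -0.4281  0.0501] [ 0.6136 -0.3063  0.1793]
face x = y,z,1 coef [-0.0043  0.0059  0.6336] 841 [ 0.6217 -0.0667  0.02  ] [0.6479 0.0761 0.15  ]
plate [0.293  0.6063] 186 [ 0.5253 -0.2762  0.0621] [ 0.5502 -0.1989  0.1055]
```

```bash
cat >> h.py <<'E'
from scipy.spatial.transform import Rotation as Ro
def state(goal=None,yaw=None):
    """print pose (yaw = heading of tool y minus 90 deg) and the tool-frame shift to a world goal"""
    o=manip.get_obs();R=Ro.from_quat(o["ee_rot"]).as_matrix();y=np.degrees(np.arctan2(R[1,1],R[0,1]))-90
    print("t",round(o["time"],2),"tcp mm",(o["tcp_pos"]*1e3).round(1),"yaw",round(y,2),"tilt",R[:,2].round(4),"F",o["force"].round(2),"T",o["ft_torque"].round(3),"gap",round(o["finger_gap"],4),"grip",round(o["grip_force"],1))
    if goal is not None: print("shift mm",((R.T@(np.array(goal)-o["tcp_pos"]))*1e3).round(1),"turn",None if yaw is None else round(y-yaw,2))
E
python3 -c "
from h import *
state([.43,.25,.226]);state([.4836,-.2177,.226],-16.3)
print(world('top',None,[(363.9,315.9)],.067))"
```

```text
t 0.1 tcp mm [155.9 500.9 226.1] yaw -17.29 tilt [-6.0e-04 -1.3e-03 -1.0e+00] F [0.12 0.19 0.31] T [ 0.004  0.035 -0.007] gap 0.0916 grip 0.0
shift mm [-3.363e+02 -1.581e+02  3.000e-01] turn None
t 0.1 tcp mm [155.9 500.9 226.1] yaw -17.29 tilt [-6.0e-04 -1.3e-03 -1.0e+00] F [0.12 0.19 0.31] T [ 0.004  0.035 -0.007] gap 0.0916 grip 0.0
shift mm [-526.5 -588.7    0.8] turn -0.99
[[ 0.455532   -0.20962718  0.067     ]]
```

Emit:
move_arm([
  [-0.336, -0.158, 0, 0],
  [-0.336, -0.158, 0, 0],
  [-0.336, -0.158, 0, 0],
  [-0.336, -0.158, 0, 0],
  [-0.336, -0.158, 0, 0],
], hand=1)

```text
time: 0.72
tcp_pos: [0.3876, 0.2887, 0.2266]
ee_rot: [0.15, 0.989, 0.0, -0.0]
force: [0.6, 1.4, 0.2]
finger_gap: 0.092
grip_force: 0.0
```

Emit:
move_arm([
  [-0.242, -0.455, 0, -1],
  [-0.242, -0.455, 0, -1],
  [-0.242, -0.455, 0, -1],
  [-0.242, -0.455, 0, -1],
  [-0.242, -0.455, 0, -1],
])

```text
time: 1.35
tcp_pos: [0.4446, -0.0188, 0.2266]
ee_rot: [0.142, 0.99, 0.0, 0.0]
force: [2.0, 0.1, -0.3]
finger_gap: 0.0917
grip_force: 0.0
```

```bash
python3 -c "
from h import *
state([.4836,-.2177,.15],-16.3)"
```

```text
t 1.35 tcp mm [444.6 -18.8 226.6] yaw -16.3 tilt [ 1.e-04  3.e-04 -1.e+00] F [ 2.04  0.13 -0.33] T [ 0.018 -0.038 -0.026] gap 0.0917 grip 0.0
shift mm [ -93.3 -180.    76.6] turn 0.0
```

Emit:
move_arm([
  [-0.093, -0.18, 0.0, 0],
  [-0.093, -0.18, 0.0, 0],
  [-0.093, -0.18, 0.0, 0],
  [-0.093, -0.18, 0.0, 0],
  [-0.093, -0.18, 0.07, 0],
])

```text
time: 1.98
tcp_pos: [0.4861, -0.2183, 0.1668]
ee_rot: [0.143, 0.99, -0.002, 0.005]
force: [1.6, -0.2, -1.9]
finger_gap: 0.0915
grip_force: 0.0
```

```bash
python3 -c "
from h import *
state([.4836,-.2177,.038],-16.3)"
```

```text
t 1.98 tcp mm [ 486.1 -218.3  166.8] yaw -16.41 tilt [ 0.0086 -0.0051 -0.9999] F [ 1.57 -0.23 -1.9 ] T [-0.04   0.035 -0.023] gap 0.0915 grip 0.0
shift mm [3.800e+00 1.000e-01 1.287e+02] turn -0.11
```

Emit:
move_arm([
  [0, 0, 0.03, 0],
  [0, 0, 0.07, 0],
  [0, 0, 0.1, 0],
  [0, 0, 0.125, 0],
  [0, 0, 0.125, 0],
])

```text
time: 2.6
tcp_pos: [0.4821, -0.2139, 0.0376]
ee_rot: [0.141, 0.99, 0.001, -0.002]
force: [-0.6, -0.8, 0.3]
finger_gap: 0.0918
grip_force: 0.0
```

```bash
python3 - <<'E'
from h import *
state([.4836,-.2177,.038],-16.3)
for n in("scene","top"):
    p,d=cams.get_image(n); cv2.imwrite(f"pics/{n}1.png",p[:,:,::-1])
crop("pics/top1.png","pics/a.png",310,220,430,340,4); crop("pics/scene1.png","pics/b.png",255,180,355,300,4)
cv2.imwrite("pics/ab.png",cv2.hconcat([cv2.resize(cv2.imread("pics/a.png"),(400,480)),cv2.imread("pics/b.png")]))
E
```

```text
t 2.6 tcp mm [ 482.1 -213.9   37.6] yaw -16.25 tilt [-0.004   0.0029 -1.    ] F [-0.57 -0.8   0.26] T [-0.001 -0.007  0.   ] gap 0.0918 grip 0.0
shift mm [-2.5 -3.2 -0.4] turn 0.05
```

View pics/ab.png

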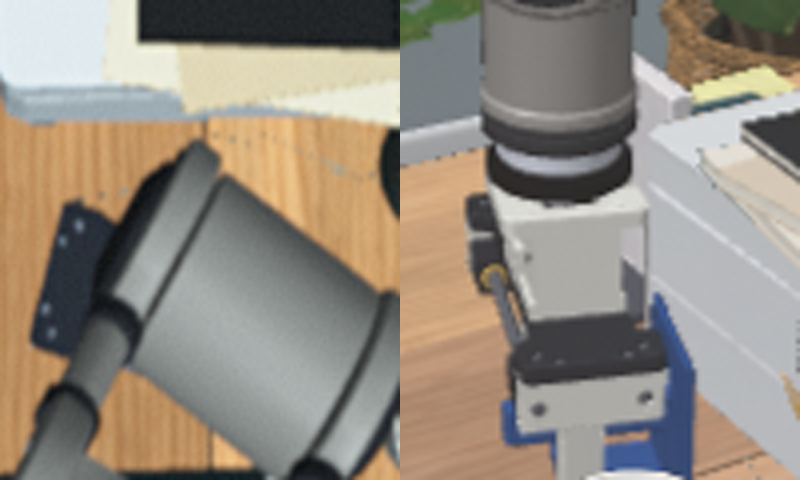

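The gripper is over the bar: the finger straddles it at (585,430) in the right crop, and the body is clear of the plate at (670,380). I'll centre it and close.

Emit:
move_arm([
  [-0.001, -0.0035, 0, 0],
  [-0.001, -0.0035, 0, 0],
  [-0.001, -0.0035, 0, 0],
  [-0.001, -0.0035, 0, 0],
], hand=-1, newtons=10)

```text
time: 3.2
tcp_pos: [0.4834, -0.2193, 0.0394]
ee_rot: [0.142, 0.99, -0.0, 0.0]
force: [0.5, 0.0, -0.3]
finger_gap: 0.0564
grip_force: 0.0
```

Emit:
move_arm([
  [0, 0, 0, 0],
  [0, 0, 0, 0],
  [0, 0, 0, 0],
  [0, 0, 0, 0],
  [0, 0, 0, 0],
], newtons=50)

```text
time: 3.82
tcp_pos: [0.4834, -0.2191, 0.0392]
ee_rot: [0.142, 0.99, 0.0, -0.0]
force: [0.4, 0.6, -0.1]
finger_gap: 0.0135
grip_force: 49.8
```

```bash
python3 -c "
from h import *
state([.4836,-.2177,.038],-16.3)"
```

```text
t 3.83 tcp mm [ 483.4 -219.1   39.2] yaw -16.29 tilt [-0.e+00  2.e-04 -1.e+00] F [ 0.38  0.57 -0.13] T [ 0.073 -0.017 -0.008] gap 0.0135 grip 49.8
shift mm [0.2 1.5 1.2] turn 0.01
```

Emit:
move_arm([
  [0, 0, -0.005, 0],
  [0, 0, -0.015, 0],
  [0, 0, -0.04, 0],
  [0, 0, -0.07, 0],
  [0, 0, -0.1, 0],
])

```text
time: 4.45
tcp_pos: [0.4832, -0.2192, 0.1407]
ee_rot: [0.142, 0.99, 0.0, 0.0]
force: [0.7, 0.2, -3.2]
finger_gap: 0.0134
grip_force: 49.8
```

Emit:
move_arm([
  [0, 0, 0, 0],
  [0, 0, 0, 0],
])

```text
time: 4.7
tcp_pos: [0.4828, -0.2189, 0.1384]
ee_rot: [0.142, 0.99, 0.0, -0.001]
force: [0.2, 0.4, -2.8]
finger_gap: 0.0135
grip_force: 49.8
```

```bash
python3 -c "
from h import *
state([.525,.0067,.135],0)"
```

```text
t 4.7 tcp mm [ 482.8 -218.9  138.4] yaw -16.29 tilt [-1.1e-03  8.0e-04 -1.0e+00] F [ 0.18  0.35 -2.77] T [0.052 0.123 0.017] gap 0.0135 grip 49.8
shift mm [ 22.8 228.4   3.6] turn -16.29
```

Emit:
move_arm([
  [0.005, 0.05, 0, -3],
  [0.012, 0.1, 0, -7],
  [0.017, 0.15, 0, -11],
  [0.021, 0.2, 0, -14],
  [0.023, 0.228, 0.004, -16.3],
])

```text
time: 5.32
tcp_pos: [0.5246, 0.0085, 0.1338]
ee_rot: [-0.002, 1.0, 0.0, -0.001]
force: [0.1, 0.5, -2.5]
finger_gap: 0.0135
grip_force: 49.8
```

Emit:
move_arm([
  [0, 0, 0, 0],
  [0, 0, 0, 0],
  [0, 0, 0, 0],
])

```text
time: 5.7
tcp_pos: [0.525, 0.005, 0.1349]
ee_rot: [0.001, 1.0, -0.0, -0.0]
force: [0.4, -1.7, -1.6]
finger_gap: 0.0133
grip_force: 49.8
```

```bash
python3 - <<'E'
from h import *
np.set_printoptions(precision=4,suppress=True)
state([.5345,.0067,.104],0)
for n in("scene","top"):
    p,d=cams.get_image(n); cv2.imwrite(f"pics/{n}2.png",p[:,:,::-1]);np.save(f"pics/{n}2.npy",d)
    C=p.astype(int);m=(C[...,2]>C[...,0]+50)&(C[...,2]>C[...,1]+30);v,u=np.nonzero(m);P=world(n,d,np.c_[u,v])
    k=(abs(P[:,0]-.56)<.1)&(abs(P[:,1])<.12)&(P[:,2]>.05)&(P[:,2]<.26);P=P[k];print(n,len(P),P.min(0),P.max(0))
    f=P[P[:,0]>.572]; 
    if len(f)>20: s=np.linalg.lstsq(np.c_[f[:,1],f[:,2],np.ones(len(f))],f[:,0],rcond=None)[0];print("plate x=(y,z,1)",s,len(f),f.min(0),f.max(0))
crop("pics/top2.png","pics/a.png",215,195,315,315,4); crop("pics/scene2.png","pics/b.png",260,170,360,290,4)
cv2.imwrite("pics/ab2.png",cv2.hconcat([cv2.imread("pics/a.png"),cv2.imread("pics/b.png")]))
E
```

```text
t 5.7 tcp mm [525.    5.  134.9] yaw -0.09 tilt [-0.0006 -0.     -1.    ] F [ 0.45 -1.67 -1.56] T [-0.001  0.07   0.045] gap 0.0133 grip 49.8
shift mm [-9.5  1.7 30.9] turn -0.09
scene 780 [ 0.4891 -0.0419  0.0969] [0.5847 0.0457 0.1741]
plate x=(y,z,1) [-0.0119  0.0293  0.5761] 339 [ 0.572  -0.0419  0.0969] [0.5847 0.0451 0.1741]
top 11 [ 0.5764 -0.0382  0.0981] [ 0.5836 -0.0348  0.1646]
```

View pics/ab2.png

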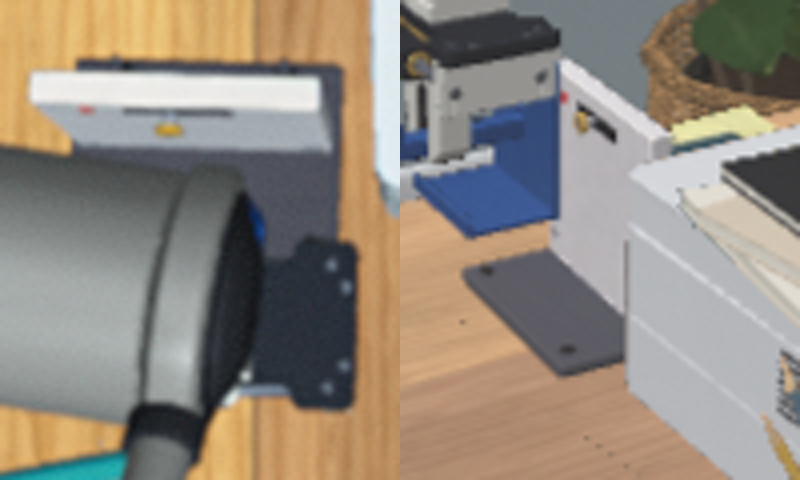

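The left crop shows the board clear with the stud at (169,129). The right crop shows the hanger held upright in front of it. Relative to the stud it needs about 2.7 mm to +y. I'll lower it to stud height and settle.

Emit:
move_arm([
  [-0.003, 0.001, 0.01, 0],
  [-0.006, 0.001, 0.02, 0],
  [-0.01, 0.001, 0.03, 0],
  [-0.01, 0.001, 0.03, 0],
  [-0.01, 0.001, 0.03, 0],
])

```text
time: 6.42
tcp_pos: [0.5353, 0.0071, 0.1051]
ee_rot: [-0.0, 1.0, 0.0, -0.0]
force: [0.4, -0.2, -3.1]
finger_gap: 0.0136
grip_force: 49.8
```

Emit:
move_arm([
  [0, 0, 0, 0],
  [0, 0, 0, 0],
  [0, 0, 0, 0],
  [0, 0, 0, 0],
])

```text
time: 6.92
tcp_pos: [0.5353, 0.007, 0.1053]
ee_rot: [-0.0, 1.0, 0.0, 0.0]
force: [0.2, 0.1, -1.9]
finger_gap: 0.0135
grip_force: 49.8
```

```bash
python3 - <<'E'
from h import *
np.set_printoptions(precision=4,suppress=True)
state([.5572,.0077,.105],0)
p,d=cams.get_image("scene");cv2.imwrite("pics/scene3.png",p[:,:,::-1]);C=p.astype(int)
m=(C[...,2]>C[...,0]+50)&(C[...,2]>C[...,1]+30);v,u=np.nonzero(m);P=world("scene",d,np.c_[u,v])
f=P[(abs(P[:,0]-.585)<.012)&(abs(P[:,1])<.06)&(P[:,2]>.085)&(P[:,2]<.26)]
s=np.linalg.lstsq(np.c_[f[:,1],f[:,2],np.ones(len(f))],f[:,0],rcond=None)[0];print("plate x=(y,z,1)",s,len(f),f.min(0),f.max(0))
crop("pics/scene3.png","pics/c.png",260,180,340,280,6)
E
```

```text
t 6.92 tcp mm [535.3   7.  105.3] yaw 0.01 tilt [ 0.0002  0.0001 -1.    ] F [ 0.23  0.06 -1.86] T [ 0.026  0.113 -0.018] gap 0.0135 grip 49.8
shift mm [-21.9   0.7   0.3] turn 0.01
plate x=(y,z,1) [-0.1082 -0.077   0.5975] 224 [ 0.573  -0.0384  0.0851] [0.5967 0.043  0.1442]
```

View pics/c.png

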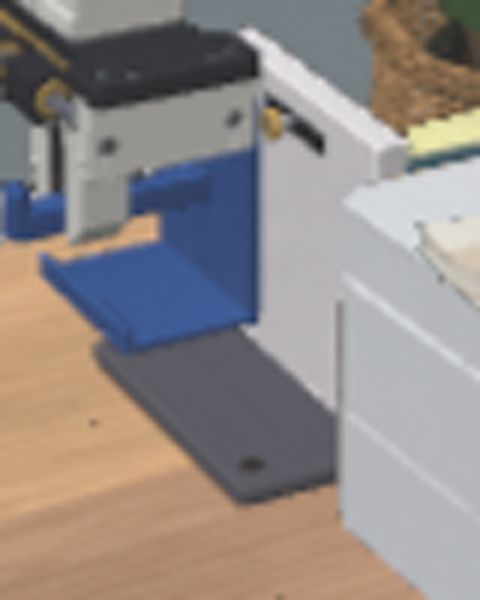

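The crop shows the hanger upright in front of the stud at (272,122), with the plate's right edge at (255,240). I'll advance to just before the stud, then creep.

Emit:
move_arm([
  [-0.006, 0.0002, 0, 0],
  [-0.012, 0.0002, 0, 0],
  [-0.017, 0.0002, 0, 0],
  [-0.021, 0.0002, 0, 0],
  [-0.0235, 0.0002, 0, 0],
])

```text
time: 7.6
tcp_pos: [0.559, 0.0072, 0.1051]
ee_rot: [-0.0, 1.0, 0.0, -0.0]
force: [-0.2, -0.0, -3.0]
finger_gap: 0.0135
grip_force: 49.8
```

Emit:
move_arm([
  [0, 0, 0, 0],
  [-0.001, 0, 0, 0],
  [-0.002, 0, 0, 0],
  [-0.003, 0, 0, 0],
  [-0.003, 0, 0, 0],
])

```text
time: 8.22
tcp_pos: [0.5618, 0.0072, 0.1052]
ee_rot: [-0.0, 1.0, 0.0, 0.0]
force: [0.7, -0.6, -2.2]
finger_gap: 0.0134
grip_force: 49.8
```

```bash
python3 -c "
from h import *
state([.5727,.007,.105],0)"
```

```text
t 8.22 tcp mm [561.8   7.2 105.2] yaw 0.01 tilt [ 1.e-04  1.e-04 -1.e+00] F [ 0.71 -0.55 -2.17] T [-0.009  0.068 -0.055] gap 0.0134 grip 49.8
shift mm [-10.9  -0.2   0.2] turn 0.01
```

Emit:
move_arm([
  [-0.001, 0, 0, 0],
  [-0.002, 0, 0, 0],
  [-0.002, 0, 0, 0],
])

```text
time: 8.6
tcp_pos: [0.5638, 0.0072, 0.1052]
ee_rot: [-0.0, 1.0, 0.0, 0.0]
force: [-0.2, 1.0, -2.8]
finger_gap: 0.0133
grip_force: 49.8
```

Emit:
move_arm([
  [-0.001, 0, 0, 0],
  [-0.002, 0, 0, 0],
  [-0.002, 0, 0, 0],
])

```text
time: 8.98
tcp_pos: [0.5659, 0.0072, 0.1052]
ee_rot: [-0.0, 1.0, 0.0, 0.0]
force: [-0.2, 0.0, -1.8]
finger_gap: 0.0132
grip_force: 49.8
```

Emit:
move_arm([
  [-0.001, 0, 0, 0],
  [-0.002, 0, 0, 0],
  [-0.003, 0, 0, 0],
  [-0.003, 0, 0, 0],
])

```text
time: 9.48
tcp_pos: [0.5689, 0.0072, 0.1052]
ee_rot: [-0.0, 1.0, 0.0, 0.0]
force: [0.0, -0.1, -2.2]
finger_gap: 0.0137
grip_force: 49.8
```

Emit:
move_arm([
  [-0.001, 0, 0, 0],
  [-0.002, 0, 0, 0],
  [-0.002, 0, 0, 0],
])

```text
time: 9.85
tcp_pos: [0.5708, 0.0072, 0.1052]
ee_rot: [-0.0, 1.0, 0.0, 0.0]
force: [0.3, 0.3, -3.3]
finger_gap: 0.0136
grip_force: 49.8
```

Emit:
move_arm([
  [-0.001, 0, 0, 0],
  [-0.001, 0, 0, 0],
  [-0.001, 0, 0, 0],
])

```text
time: 10.22
tcp_pos: [0.5717, 0.0073, 0.1052]
ee_rot: [-0.0, 1.0, 0.0, -0.0]
force: [-0.1, -0.3, -2.4]
finger_gap: 0.0134
grip_force: 49.8
```

Emit:
move_arm([
  [-0.001, 0, 0, 0],
  [-0.001, 0, 0, 0],
  [-0.001, 0, 0, 0],
])

```text
time: 10.6
tcp_pos: [0.5724, 0.0073, 0.1051]
ee_rot: [-0.0, 1.0, 0.0, -0.0]
force: [-1.8, 0.3, -1.7]
finger_gap: 0.0132
grip_force: 49.8
```

Emit:
move_arm([
  [-0.0007, 0, 0, 0],
  [-0.0007, 0, 0, 0],
  [-0.0007, 0, 0, 0],
])

```text
time: 10.98
tcp_pos: [0.5726, 0.0075, 0.1049]
ee_rot: [-0.0, 1.0, 0.0, -0.001]
force: [-5.0, 2.2, -1.9]
finger_gap: 0.0136
grip_force: 49.9
```

Emit:
move_arm([
  [-0.0005, 0, 0, 0],
  [-0.0005, 0, 0, 0],
  [-0.0005, 0, 0, 0],
])

```text
time: 11.35
tcp_pos: [0.5726, 0.0076, 0.1049]
ee_rot: [-0.0, 1.0, 0.0, -0.002]
force: [-6.5, 1.2, -0.5]
finger_gap: 0.0135
grip_force: 49.9
```

Emit:
move_arm([
  [-0.0006, 0, 0, 0],
  [-0.0006, 0, 0, 0],
  [-0.0006, 0, 0, 0],
])

```text
time: 11.72
tcp_pos: [0.5727, 0.0077, 0.1049]
ee_rot: [0.0, 1.0, 0.0, -0.002]
force: [-8.0, 2.0, 0.4]
finger_gap: 0.0133
grip_force: 49.9
```

```bash
python3 - <<'E'
from h import *
state([.5727,.007,.087],0)
p,d=cams.get_image("scene");cv2.imwrite("pics/scene4.png",p[:,:,::-1])
crop("pics/scene4.png","pics/d.png",260,170,350,270,6)
E
```

```text
t 11.72 tcp mm [572.7   7.7 104.9] yaw -0.0 tilt [-4.2e-03  9.0e-04 -1.0e+00] F [-8.    1.98  0.45] T [ 0.239  1.329 -0.198] gap 0.0133 grip 49.9
shift mm [-0.1 -0.7 17.9] turn -0.0
```

View pics/d.png

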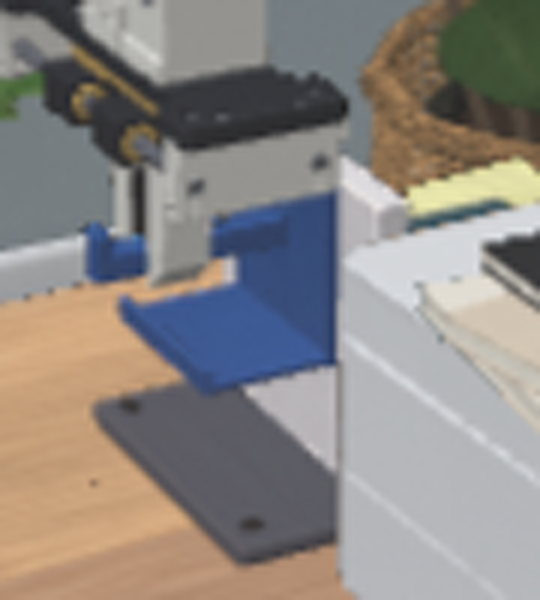

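The plate lies against the board, and its lower edge at (330,365) meets the face. I'll relax the press and slide down in small steps.

Emit:
move_arm([
  [0.001, 0, 0, 0],
  [0.001, 0, 0.001, 0],
  [0.001, 0, 0.003, 0],
  [0.001, 0, 0.005, 0],
  [0.001, 0, 0.005, 0],
])

```text
time: 12.4
tcp_pos: [0.5727, 0.0071, 0.1]
ee_rot: [0.0, 1.0, 0.0, -0.001]
force: [-4.9, -0.3, -1.2]
finger_gap: 0.0136
grip_force: 49.9
```

```bash
python3 -c "
from h import *
state([.5727,.007,.0862],0)"
```

```text
t 12.4 tcp mm [572.7   7.1 100. ] yaw -0.01 tilt [-0.002  0.    -1.   ] F [-4.9  -0.31 -1.24] T [-0.022  0.841 -0.247] gap 0.0136 grip 49.9
shift mm [-0.  -0.1 13.8] turn -0.01
```

Emit:
move_arm([
  [0.0003, 0, 0.001, 0],
  [0.0003, 0, 0.002, 0],
  [0.0003, 0, 0.003, 0],
  [0.0003, 0, 0.003, 0],
])

```text
time: 12.9
tcp_pos: [0.5727, 0.0071, 0.0972]
ee_rot: [0.0, 1.0, -0.0, -0.001]
force: [-5.1, -0.5, -1.3]
finger_gap: 0.0134
grip_force: 49.9
```

Emit:
move_arm([
  [0, 0, 0.001, 0],
  [0, 0, 0.002, 0],
  [0, 0, 0.003, 0],
  [0, 0, 0.003, 0],
])

```text
time: 13.4
tcp_pos: [0.5727, 0.0071, 0.0942]
ee_rot: [0.0, 1.0, -0.0, -0.001]
force: [-5.2, -0.8, -0.7]
finger_gap: 0.0137
grip_force: 49.9
```

Emit:
move_arm([
  [0, 0, 0.001, 0],
  [0, 0, 0.002, 0],
  [0, 0, 0.003, 0],
  [0, 0, 0.003, 0],
])

```text
time: 13.9
tcp_pos: [0.5727, 0.0071, 0.0912]
ee_rot: [0.0, 1.0, -0.0, -0.001]
force: [-4.4, -0.5, -0.3]
finger_gap: 0.0136
grip_force: 49.9
```

Emit:
move_arm([
  [0, 0, 0.001, 0],
  [0, 0, 0.002, 0],
  [0, 0, 0.0025, 0],
  [0, 0, 0.0025, 0],
])

```text
time: 14.4
tcp_pos: [0.5727, 0.0071, 0.0887]
ee_rot: [0.0, 1.0, -0.0, -0.001]
force: [-5.7, -0.5, 0.9]
finger_gap: 0.0136
grip_force: 49.9
```

Emit:
move_arm([
  [0, 0, 0.0005, 0],
  [0, 0, 0.001, 0],
  [0, 0, 0.001, 0],
])

```text
time: 14.78
tcp_pos: [0.5727, 0.0071, 0.0878]
ee_rot: [0.0, 1.0, -0.0, -0.001]
force: [-4.4, 1.0, 0.5]
finger_gap: 0.0136
grip_force: 49.9
```

Emit:
move_arm([
  [0, 0, 0.0005, 0],
  [0, 0, 0.001, 0],
  [0, 0, 0.001, 0],
])

```text
time: 15.15
tcp_pos: [0.5727, 0.0071, 0.0868]
ee_rot: [0.0, 1.0, -0.0, -0.001]
force: [-4.6, 0.5, 0.6]
finger_gap: 0.0137
grip_force: 49.9
```

Emit:
move_arm([
  [0, 0, 0.0005, 0],
  [0, 0, 0.001, 0],
  [0, 0, 0.001, 0],
])

```text
time: 15.52
tcp_pos: [0.5727, 0.0071, 0.086]
ee_rot: [0.0, 1.0, -0.0, -0.001]
force: [-5.1, -0.2, 1.7]
finger_gap: 0.0134
grip_force: 49.9
```

Emit:
move_arm([
  [0, 0, 0.0005, 0],
  [0, 0, 0.0008, 0],
  [0, 0, 0.0008, 0],
])

```text
time: 15.9
tcp_pos: [0.5728, 0.0072, 0.0857]
ee_rot: [0.0, 1.0, 0.0, -0.0]
force: [-6.8, 0.8, 5.3]
finger_gap: 0.0135
grip_force: 50.0
```

Emit:
move_arm([
  [0, 0, 0.0005, 0],
  [0, 0, 0.0008, 0],
  [0, 0, 0.0008, 0],
])

```text
time: 16.27
tcp_pos: [0.5728, 0.0073, 0.0854]
ee_rot: [0.0, 1.0, 0.0, -0.0]
force: [-8.5, 1.2, 8.5]
finger_gap: 0.0138
grip_force: 50.0
```

Seated: the vertical force rises sharply at z = 0.0857, and 0.0862 was expected. I'll relax, release and rise clear.

Emit:
move_arm([
  [0.0006, 0, -0.0008, 0],
  [0.0006, 0, -0.0008, 0],
  [0.0006, 0, -0.0008, 0],
], newtons=10)

```text
time: 16.65
tcp_pos: [0.5729, 0.0075, 0.0854]
ee_rot: [-0.0, 1.0, 0.0, 0.0]
force: [-4.9, 2.8, 4.8]
finger_gap: 0.014
grip_force: 10.0
```

Emit:
move_arm([
  [0, 0, 0, 0],
  [0, 0, 0, 0],
  [0, 0, 0, 0],
  [0, 0, 0, 0],
  [0, 0, 0, 0],
], hand=0)

```text
time: 17.27
tcp_pos: [0.5727, 0.0072, 0.0849]
ee_rot: [-0.0, 1.0, 0.0, 0.0]
force: [0.1, 0.2, -0.2]
finger_gap: 0.0456
grip_force: 0.0
```

```bash
python3 -c "
from h import *
state()"
```

```text
t 17.27 tcp mm [572.7   7.2  84.9] yaw 0.01 tilt [ 1.e-04  0.e+00 -1.e+00] F [ 0.07  0.17 -0.25] T [ 0.04  -0.021  0.004] gap 0.0456 grip 0.0
```

Emit:
move_arm([
  [0, 0, -0.01, 0],
  [0, 0, -0.03, 0],
  [0, 0, -0.06, 0],
  [0, 0, -0.1, 0],
  [0, 0, -0.15, 0],
])

```text
time: 17.9
tcp_pos: [0.5721, 0.0073, 0.2363]
ee_rot: [-0.0, 1.0, 0.0, -0.0]
force: [1.4, -0.2, -0.2]
finger_gap: 0.046
grip_force: 0.0
```

Emit:
move_arm([
  [0.06, 0, 0, 0],
  [0.12, 0, 0, 0],
  [0.17, 0.05, 0, 0],
  [0.17, 0.11, 0, 0],
  [0.17, 0.15, 0, 0],
])

```text
time: 18.52
tcp_pos: [0.4019, 0.159, 0.2363]
ee_rot: [-0.0, 1.0, 0.0, 0.001]
force: [0.6, -0.5, 0.1]
finger_gap: 0.046
grip_force: 0.0
```

```bash
python3 - <<'E'
from h import *
np.set_printoptions(precision=4,suppress=True)
state()
for n in("scene","top"):
    p,d=cams.get_image(n); cv2.imwrite(f"pics/{n}5.png",p[:,:,::-1])
    C=p.astype(int);v,u=np.nonzero((C[...,2]>C[...,0]+50)&(C[...,2]>C[...,1]+30));P=world(n,d,np.c_[u,v])
    P=P[(abs(P[:,0]-.58)<.12)&(abs(P[:,1])<.12)&(P[:,2]>.03)&(P[:,2]<.2)];print(n,len(P),P.min(0),P.max(0))
crop("pics/top5.png","pics/a.png",215,195,315,315,4); crop("pics/scene5.png","pics/b.png",260,170,360,290,4)
cv2.imwrite("pics/ab5.png",cv2.hconcat([cv2.imread("pics/a.png"),cv2.imread("pics/b.png")]))
E
```

```text
t 18.52 tcp mm [401.9 159.  236.3] yaw 0.02 tilt [ 0.0024  0.0008 -1.    ] F [ 0.62 -0.49  0.1 ] T [ 0.043 -0.048  0.054] gap 0.046 grip 0.0
scene 989 [ 0.536  -0.039   0.0487] [0.6344 0.0472 0.1531]
top 1514 [ 0.5389 -0.0367  0.047 ] [0.6358 0.054  0.1542]
```

View pics/ab5.png

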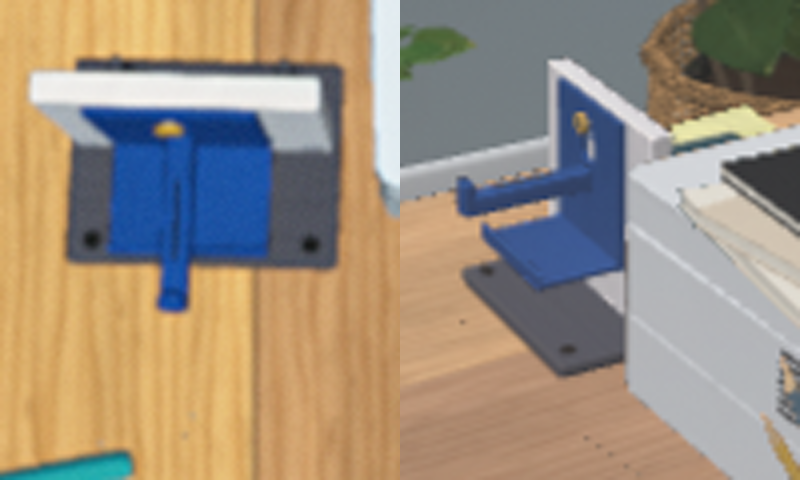

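Both views show the hanger hanging upright and flat. The stud head is at the top of the slot, at (168,130) in the left crop and (582,122) in the right. The lowest point measures z ≈ 0.047 m, which is the seated height. I'll hand it in.

```bash
python3 -c "
from plant import order
print(order.finish_job())"
```

```text
the job is handed in; nothing more can be done
None
```

The blue hanger hangs upright on the stud, with the plate flat on the board and the stud at the top of the slot; the press stayed at roughly 15 N or less, and the job was handed in at about 19 s with the robot clear.

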